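# Tip the fork-bush crates, dispatch the stamped one

### The job

One of the two grey parts crates carries a red stamp underneath. Press down on each crate's black pull bar to tip it steeply towards the robot, holding it up for a moment so that its underside shows to the front, then let it back down flat: the crate on the robot's left (+y) first, then the one on the right. Then push the stamped crate straight ahead along the bench until its far end is over the yellow dispatch line; pick nothing up, leave the plain crate at its place and do not disturb the other things.

Things in the scene. Friction and masses are not known exactly. Their poses are not given: they have to be found in the camera images.
- crate_a: grey open crate, 170 (x, from -65 to 105 mm) x 110 (y) x 80 mm high, about 0.5 kg, gold bushes fixed inside, black pull bar at the near (robot) end. Its underside is flat to x = 55 mm, then rakes up to 35 mm at the far end. Origin on the flat underside, z up, x away from robot. Left or right from run to run. This is the one with the stamp (see stamp).
- crate_b: grey open crate, 170 (x, from -65 to 105 mm) x 110 (y) x 80 mm high, about 0.5 kg, gold bushes fixed inside, black pull bar at the near (robot) end. Its underside is flat to x = 55 mm, then rakes up to 35 mm at the far end. Origin on the flat underside, z up, x away from robot. Left or right from run to run. This one is plain underneath.
- stamp (a point): centre of the red round stamp with a white cross, 52 mm across, on the raked rear part of the underside of crate_a (x = 80 mm, z = 17 mm in the crate); seen from the front only when the crate is tipped
- crate_a_bar (a point): middle of the pull bar of crate_a, on its axis: a black round bar of 12 mm diameter, 110 mm long along y, on two arms, at x = -105 mm, z = 74 mm in the crate; 34 mm gap to the near wall, free below. Pressed down with about 6 to 10 N it tips the crate until the bar meets the bench at about 1.0 rad; released, the crate falls back flat
- crate_b_bar (a point): middle of the pull bar of crate_b, on its axis: a black round bar of 12 mm diameter, 110 mm long along y, on two arms, at x = -105 mm, z = 74 mm in the crate; 34 mm gap to the near wall, free below. Pressed down with about 6 to 10 N it tips the crate until the bar meets the bench at about 1.0 rad; released, the crate falls back flat
- crate_a_near (a point): middle of the near bottom edge of crate_a (x = -65 mm, z = 0 in the crate); pressing the bar rolls the crate about this edge
- crate_b_near (a point): middle of the near bottom edge of crate_b (x = -65 mm, z = 0 in the crate); pressing the bar rolls the crate about this edge
- crate_a_far (a point): middle of the lower edge of the far end of crate_a (x = 105 mm, z = 35 mm in the crate); this is to come over the line
- crate_b_far (a point): middle of the lower edge of the far end of crate_b (x = 105 mm, z = 35 mm in the crate)
- dispatch_line: the yellow dispatch line: a flat tape 50 mm wide (its x) and 620 mm long (its y) on the bench beyond the crates; origin at its centre; no obstacle
- gold_sleeve_mid (a point): centre (80 mm up) of a loose gold sleeve standing upright, 52 mm in diameter at the foot, 160 mm tall; bystander
- grease_jar_mid (a point): centre (30 mm up) of a loose white jar with a green cap, 56 mm in diameter, 60 mm tall; bystander between the crates
- collar_mid (a point): centre (17.5 mm up) of a loose aluminium collar, 60 mm in diameter, 35 mm tall; bystander
There are look-alikes about, which are no part of the job. What is shaped like the crate_a but purple is not meant.

How it is judged (in metres and radians):
On the way, in this order (a step that is already met when the one before it is completed fails the run):
1. the crate on the robot's left (y > 0) is tipped by more than 46 degrees, the other one flat (((world y of crate_a above 0 m and angle between crate_a's own z axis and vertical above 0.8 rad and angle between crate_b's own z axis and vertical below 0.12 rad) or (world y of crate_b above 0 m and angle between crate_b's own z axis and vertical above 0.8 rad and angle between crate_a's own z axis and vertical below 0.12 rad))), for 0.3 s.
2. the left crate is flat again and the crate on the right (y < 0) is tipped by more than 46 degrees (((world y of crate_a below 0 m and angle between crate_a's own z axis and vertical above 0.8 rad and angle between crate_b's own z axis and vertical below 0.12 rad) or (world y of crate_b below 0 m and angle between crate_b's own z axis and vertical above 0.8 rad and angle between crate_a's own z axis and vertical below 0.12 rad))), for 0.3 s.
3. both crates are down flat again (angle between each of crate_a, crate_b's own z axis and vertical below 0.08 rad), for 0.2 s.
At the end, for the whole second after the job is handed in: The stamped crate stands flat and at rest with the middle of its far end over the yellow tape (within 27 mm of the tape's centre line, within its length), turned less than about 28 degrees from facing the line; the plain crate is flat, at rest and within 50 mm of where it stood (all of step 3 and linear speed of each of crate_a, crate_b below 0.01 m/s and x of crate_a_far in the frame of dispatch_line between -0.027 and 0.027 m and y of crate_a_far in the frame of dispatch_line between -0.31 and 0.31 m and angle between the x axis of crate_a and the x axis of dispatch_line, either way round below 0.5 rad and distance of crate_b from where it was at the start of the episode below 0.05 m); the robot touches nothing.
It fails at once if a crate is lifted clear of the bench (both its ends more than 25 mm up) ((height (world z) of crate_a_near above 0.025 m and height (world z) of crate_a_far above 0.06 m) or (height (world z) of crate_b_near above 0.025 m and height (world z) of crate_b_far above 0.06 m)).
It fails at once if a crate is tipped right over (beyond 75 degrees) (angle between any of crate_a, crate_b's own z axis and vertical above 1.31 rad).
It fails at once if the gold sleeve, the jar or the collar is moved more than 25 mm or knocked over (distance of any of gold_sleeve_mid, grease_jar_mid, collar_mid from where it was at the start of the episode above 0.025 m or angle between any of gold_sleeve_mid, grease_jar_mid, collar_mid's own z axis and vertical above 0.4 rad).
It also fails if it takes over 72 s, if anything falls off the work surface, if the arm or the gripper's body presses on something with over 40 N, if the wrist force passes 120 N, or if a joint passes its speed limit or range.

### The arm

A 6-joint arm with a two-finger parallel gripper is mounted at the origin on the work surface. World frame = base frame: x ahead of the robot, y to its left, z up, the work surface at z = 0. Lengths are in mm, angles in rad, forces in N, time in s.
With the tool pointing down it reaches from about 350 to 875 mm from the base axis. Payload 4.2 kg.
Tool frame: the origin (TCP) lies midway between the tips of the shut fingers; the grasp point (between the pads) lies 19 mm behind it (arm.tcp_to_grasp is the distance from the TCP to the grasp point, in mm); z points along the fingers, y is the line along which they close (so a half turn about z gives the same grasp; the last joint's range is limited). The gripper opens to 85 mm and grips with 20 to 120 N. Pads are 22 mm wide; open, the fingers measure 114 mm over their backs; the gripper's body (76 mm by 85 mm) begins 54 mm behind the grasp point. The pads swing forward as they close: fully open they stand 13 mm farther back than shut.
Start: joints at [1.419, 0.385, 0.008, 0, -1.194, -0.259], TCP at [249.556, 572.993, 231.312] pointing down, gripper open.
Joint ranges: [-3.14, 3.14], [-1.21, 2.06], [-1.07, 1.41], [-3.16, 2.05], [-2.99, -0.16], [-3.1, 3.1]. Speed limits (rad/s): [2.79, 2.79, 3.14, 3.14, 3.14, 3.14].

### API

Orientations are given as a unit quaternion [x, y, z, w].
In Python, from bench import arm, imaging, job, models gives the robot as it stands.
- The arm moves only by the tool arm_command, never from a script. Its argument "rows" is a list of rows, each an object with "grip": the opening, from 0 (shut) to 1 (fully open); "linear": the shift along the tool's x, y, z in mm, a list of three; "rot": the turn, a rotation vector about the tool's x, y, z in rad, a list of three. In form: [{"grip": grip, "linear": [tx, ty, tz], "rot": [rx, ry, rz]}, ...]. A call has 1 to 10 rows; each row is the pose to reach, as a shift and turn from the pose commanded when the call began, along the tool's axes at that moment; what a row does not reach only later rows make up. A row lasts 1/8 s, in which the tool goes at most 62.5 mm and 10.7 degrees, less where a joint would pass 70% of its speed; a pose out of reach is approached as far as the arm can. A call with a gripper value outside its range is refused whole. The fingers move at their own pace and stop on an object; the grip force is fixed at half the most. Time passes only in rows, so rows that repeat a pose let the fingers close. It gives the time, the measured TCP pose, the force, the opening and the grip force at its end, in the units of the state.
- arm.read_state(): the state, without advancing time (a new reading comes with each control period).
- imaging.get_image(name): name is "scene" or "top"; returns a dict with "frame" (384x512x3 uint8, red, green, blue), "fx", "fy", "cx", "cy" (pixels), "extrinsics" (4x4, takes a point from world to camera coordinates). Camera axes: x right, y down, z forward; pixel columns grow to the right and rows downward; lengths in mm; the calibration is good to about 2 mm. A picture is of the moment at which its call begins. There is no depth.
- job.job_done(): hands the job in; it is judged then, once.
Trained networks look in a picture, given as the dict that the camera call returned (one of the last four; its "shot" number tells which), for a name from the list of things; names that differ only in an ending like _2 or _b are one class to them, and where a whole thing is asked for, a point or a joint stands for the part that bears it (a point fixed in the world has none). Each returns a list of dicts, best first, with "score" (0 to 1); they miss things now and then, are a little off and sometimes report something else, mostly with a low value. They report only what shows in the picture. A call takes as long as a camera call. They do not tell look-alikes from the thing itself.
- models.spot_in(picture, query): "rect" ([left, top, right, bottom] in pixels, round what is visible of it).
- models.tip_of(picture, query): "pixel" ([column, row] in pixels: a listed point, or the origin of a listed thing).
The state is a dict: "clock": time; "joints": joint angles; "joint_vel": joint speeds; "joint_efforts": joint torques, N m; "position": TCP position; "ee_rot": TCP orientation; "contact_force": force on the tool from outside, world axes, zero at the start; "wrist_torque": the same for the moment, N m; "gripper_width": finger opening in mm; "grasp_force": force on a finger pad.
Only numpy, scipy, OpenCV 4.12 (cv2) and the standard library are available. Lean on these libraries where they do the work, as an engineer would, in place of code of your own. Each camera call takes 0.05 s, during which the arm holds its last target. There are 200 camera calls.

## Working session

There is one attempt and no reset: what is moved stays moved. The work goes in short steps, Python scripts to look and compute and a tool call to move; the robot and the scene stay as the last step left them, time stands still between calls to the robot, and variables do not carry over. Pictures are saved under pics/ and viewed, at most 10 in all, crops included, and the job is handed in when it is done.

Besides the shell and the picture viewer there is one more tool, called after "Emit:" as name(argument=value, ...) on one line, values as JSON. arm_command: Moves the arm, as the interface text tells. Its arguments: {"type":"object","properties":{"rows":{"type":"array"}},"required":["rows"]}

```bash
mkdir -p pics
cat > h.py <<'E'
import numpy as np, cv2
from bench import arm, imaging, job, models
def shot(n,save=None):
    p=imaging.get_image(n)
    if save: cv2.imwrite('pics/'+save,p['frame'][:,:,::-1])
    return p
def ray(p,px):
    E=np.array(p['extrinsics']);R=E[:3,:3];c=-R.T@E[:3,3]
    d=R.T@np.array([(px[0]-p['cx'])/p['fx'],(px[1]-p['cy'])/p['fy'],1]);return c,d
def atz(p,px,z):
    c,d=ray(p,px);return c+d*(z-c[2])/d[2]
def proj(p,X):
    E=np.array(p['extrinsics']);q=E[:3,:3]@np.array(X)+E[:3,3]
    return [round(p['fx']*q[0]/q[2]+p['cx'],1),round(p['fy']*q[1]/q[2]+p['cy'],1)]
E
python3 - <<'E'
from h import *
a=shot('scene','s0.png');b=shot('top','t0.png')
cv2.imwrite('pics/both.png',cv2.resize(np.vstack([a['frame'],b['frame']])[:,:,::-1],(400,600)))
Z={'crate_a_bar':74,'crate_a_near':0,'crate_a_far':35,'dispatch_line':0,'gold_sleeve_mid':80,'grease_jar_mid':30,'collar_mid':17.5,'crate_a':0}
for n,p in(('scene',a),('top',b)):
    print(n,'cam',ray(p,(256,192))[0].round())
    for q,z in Z.items():
        for r in models.tip_of(p,q)[:4]: print(n,q,round(r['score'],2),np.round(r['pixel']),atz(p,r['pixel'],z).round())
print(arm.read_state())
E
```

```text
scene cam [1174.  210. 1105.]
scene crate_a_bar 0.82 [173. 116.] [ 375. -419.   74.]
scene crate_a_near 0.97 [174. 126.] [ 361. -439.    0.]
scene crate_a_near 0.91 [229. 189.] [ 532. -150.    0.]
scene crate_a_far 0.87 [152.  87.] [ 247. -583.   35.]
scene crate_a_far 0.83 [206. 229.] [ 702. -144.   35.]
scene dispatch_line 0.93 [234. 288.] [824.  -6.   0.]
scene dispatch_line 0.47 [323. 223.] [539. 160.   0.]
scene gold_sleeve_mid 0.88 [154. 158.] [ 559. -388.   80.]
scene gold_sleeve_mid 0.36 [320. 242.] [644. 175.  80.]
scene grease_jar_mid 0.94 [259. 229.] [643.  -6.  30.]
scene collar_mid 0.69 [262. 225.] [621.  -5.  18.]
scene collar_mid 0.56 [387. 255.] [583. 359.  18.]
scene crate_a 0.96 [168. 112.] [ 309. -491.    0.]
scene crate_a 0.6 [318. 244.] [610. 167.   0.]
scene crate_a 0.58 [225. 201.] [ 577. -143.    0.]
top cam [ 472.  -52. 1137.]
top crate_a_bar 0.83 [374. 254.] [ 383. -401.   74.]
top crate_a_bar 0.59 [291. 224.] [ 477. -156.   74.]
top crate_a_near 0.64 [380. 260.] [ 356. -444.    0.]
top crate_a_near 0.59 [289. 210.] [ 521. -157.    0.]
top crate_a_far 0.78 [
[... 506 characters left out ...]
nts': array([ 1.41857731e+00,  3.84673612e-01,  7.87834513e-03, -1.69485912e-05,
       -1.19397684e+00, -2.58551250e-01]), 'joint_vel': array([ 0.00072474,  0.00034129, -0.00081285, -0.00062785,  0.00083062,
        0.00033512]), 'joint_efforts': array([-1.64377983e-03, -3.92074621e+01,  1.88617480e+01,  4.19058681e+00,
       -3.10746673e-04, -2.77316367e-06]), 'position': array([249.56339036, 572.98241617, 231.31700828]), 'ee_rot': array([ 9.78981876e-01, -2.03947266e-01, -8.51215055e-06, -1.16736286e-05]), 'contact_force': array([-0.42857838,  0.1835781 ,  0.11188906]), 'wrist_torque': array([ 0.00010653,  0.04620111, -0.00390121]), 'grasp_force': 0.0, 'gripper_width': 85.46048456851952}
```

View pics/s0.png

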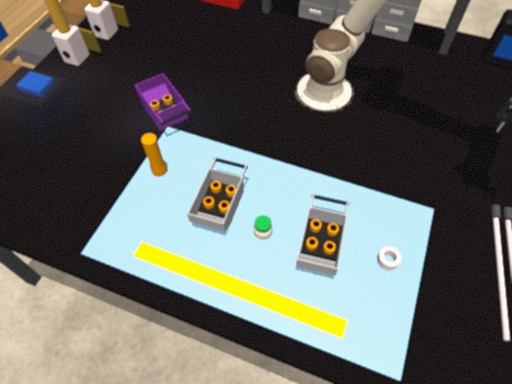

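View pics/t0.png

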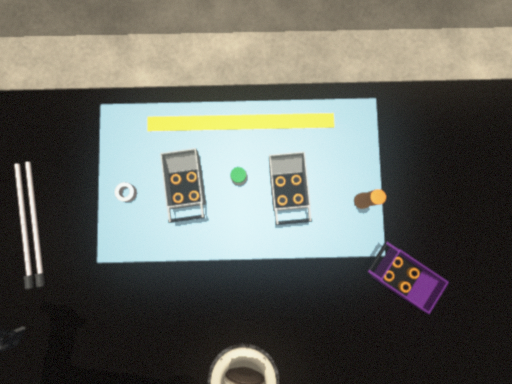

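Scene: grey crates at px (322,240) (left) and (218,195) (right), bars at (330,199) and (231,162). Top: bars at about (187,219) and (292,222), tape at row 122, jar at (238,175), purple look-alike at the lower right. I'll refine the bars next.

Run:
```python
from h import *
a=cv2.imread('pics/s0.png');b=cv2.imread('pics/t0.png')
def c(i,x,y,w=70,h=52): return cv2.resize(i[y:y+h,x:x+w],(w*5,h*5),interpolation=cv2.INTER_CUBIC)
# offsets: top-left etc
cv2.imwrite('pics/z.png',np.vstack([np.hstack([c(a,295,175),c(a,195,140)]),np.hstack([c(b,155,185),c(b,260,185)])]))
pa=imaging.get_image('scene');pb=imaging.get_image('top')
for n,p in(('s',pa),('t',pb)):
    for r in models.spot_in(p,'crate_a')[:4]: print(n,round(r['score'],2),np.round(r['rect']))
for y in(165,-156):
  for X in([477,y,74],[517,y,0],[517,y,80]): print(X,proj(pa,X),proj(pb,X))
```

```text
s 0.77 [297. 192. 348. 275.]
s 0.72 [188. 159. 250. 230.]
s 0.7 [136.  73. 192. 131.]
t 0.78 [160. 149. 203. 223.]
t 0.55 [367. 243. 444. 311.]
[477, 165, 74] [np.float64(333.8), np.float64(193.7)] [np.float64(185.0), np.float64(226.4)]
[517, 165, 0] [np.float64(326.6), np.float64(217.3)] [np.float64(189.6), np.float64(214.0)]
[517, 165, 80] [np.float64(330.2), np.float64(203.5)] [np.float64(184.5), np.float64(213.0)]
[477, -156, 74] [np.float64(233.2), np.float64(161.6)] [np.float64(291.3), np.float64(223.9)]
[517, -156, 0] [np.float64(229.4), np.float64(185.1)] [np.float64(288.7), np.float64(211.6)]
[517, -156, 80] [np.float64(227.8), np.float64(170.3)] [np.float64(291.1), np.float64(210.5)]
```

View pics/z.png

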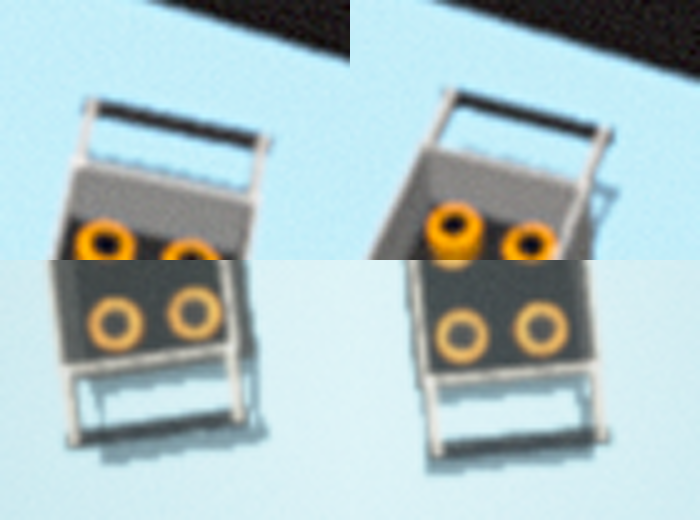

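The zoom shows the bars with light arms at both ends (the crop scale is 5). I'll triangulate the bar ends.

```bash
cat >> h.py <<'E'
def tri(pa,xa,pb,xb):
    A=[];B=[]
    for p,x in((pa,xa),(pb,xb)):
        c,d=ray(p,x);d/=np.linalg.norm(d);M=np.eye(3)-np.outer(d,d);A.append(M);B.append(M@c)
    return np.linalg.lstsq(np.vstack(A),np.hstack(B),rcond=None)[0]
E
python3 - <<'E'
from h import *
pa=imaging.get_image('scene');pb=imaging.get_image('top')
# y+ end, y- end ; scene: image right = +y
for n,s1,s2,t1,t2 in(('L',(347.6,203.6),(313.4,195.8),(170,220.4),(202.6,216.6)),('R',(246.2,166.4),(215.4,158.8),(277,223),(310.4,220.2))):
    P=tri(pa,s1,pb,t1);Q=tri(pa,s2,pb,t2);yaw=np.arctan2(*( (P-Q)[[0,1]]*[-1,1]))
    T1=atz(pb,t1,74);T2=atz(pb,t2,74)
    print(n,P.round(),Q.round(),'mid',((P+Q)/2).round(),'yaw',yaw.round(3),'topmid',((T1+T2)/2).round(),T1.round(),T2.round())
s=arm.read_state();print(s['position'],s['clock'])
E
```

```text
L [496. 211.  74.] [505. 112.  73.] mid [501. 161.  74.] yaw 0.095 topmid [501. 161.  74.] [496. 210.  74.] [505. 112.  74.]
R [ 480. -112.   75.] [ 486. -213.   72.] mid [ 483. -163.   74.] yaw 0.059 topmid [ 484. -163.   74.] [ 481. -113.   74.] [ 487. -214.   74.]
[249.54602651 572.9927901  231.33204063] 1.2
```

Emit:
arm_command(rows=[{"grip": 0,"linear": [50,36,14],"rot": [0,0,-0.1]},{"grip": 0,"linear": [100,71,28],"rot": [0,0,-0.25]},{"grip": 0,"linear": [150,107,42],"rot": [0,0,-0.4]},{"grip": 0,"linear": [200,142,57],"rot": [0,0,-0.506]},{"grip": 0,"linear": [250,178,71],"rot": [0,0,-0.506]},{"grip": 0,"linear": [300,213,85],"rot": [0,0,-0.506]},{"grip": 0,"linear": [350,249,99],"rot": [0,0,-0.506]},{"grip": 0,"linear": [392,279,111],"rot": [0,0,-0.506]},{"grip": 0,"linear": [392,279,111],"rot": [0,0,-0.506]},{"grip": 0,"linear": [392,279,111],"rot": [0,0,-0.506]}])

```text
clock: 2.45
position: [497.8, 160.7, 120.5]
ee_rot: [0.999, 0.047, 0.0, -0.0]
contact_force: [-0.1, 0.3, 0.0]
gripper_width: -0.2
grasp_force: 0.0
```

Run:
```python
from h import *
a=shot('scene');b=shot('top')
f=[cv2.resize(i['frame'][y:y+130,x:x+130,::-1],(400,400)) for i,x,y in((a,260,120),(b,125,130))]
cv2.imwrite('pics/over.png',np.hstack(f))
s=arm.read_state();print(s['position'],s['ee_rot'],s['contact_force'],s['gripper_width'])
```

```text
[497.47827132 161.69839561 120.77676116] [ 9.98829717e-01  4.83623824e-02  4.52294851e-04 -2.66851497e-04] [ 0.73707362  0.11236526 -0.63787263] -0.35690091456655076
```

View pics/over.png

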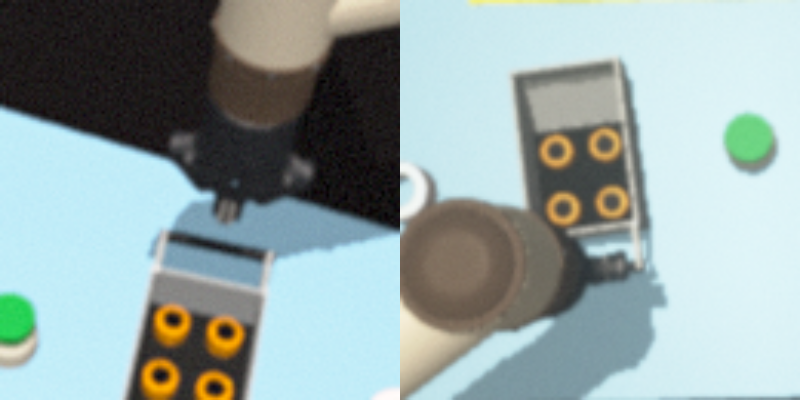

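Emit:
arm_command(rows=[{"grip": 0,"linear": [0,0,25],"rot": [0,0,0]},{"grip": 0,"linear": [0,0,38],"rot": [0,0,0]},{"grip": 0,"linear": [-3,0,42],"rot": [0,0,0]},{"grip": 0,"linear": [-7,0,45],"rot": [0,0,0]},{"grip": 0,"linear": [-11,0,48],"rot": [0,0,0]},{"grip": 0,"linear": [-14,0,51],"rot": [0,0,0]},{"grip": 0,"linear": [-20,0,56],"rot": [0,0,0]},{"grip": 0,"linear": [-26,0,62],"rot": [0,0,0]}])

```text
clock: 3.55
position: [470.4, 158.4, 59.8]
ee_rot: [0.999, 0.048, -0.001, 0.0]
contact_force: [-6.7, 0.3, 8.5]
gripper_width: -0.2
grasp_force: 4.4
```

Run:
```python
from h import *
a=shot('scene')
cv2.imwrite('pics/tip1.png',cv2.resize(a['frame'][120:290,180:420,::-1],(720,510)))
s=arm.read_state();print(s['position'],s['contact_force'])
```

```text
[469.46577471 158.08235877  58.79750933] [-4.05206676  0.0277056   5.04879454]
```

View pics/tip1.png

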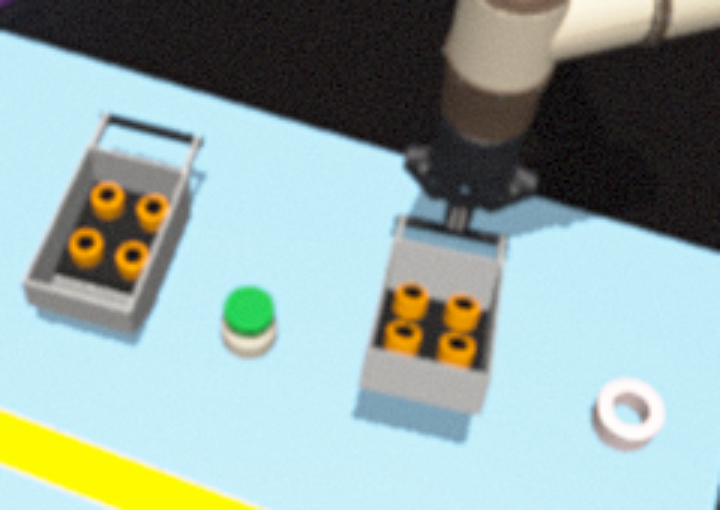

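The bar is being pressed and the left crate is tipping (about 0.4 rad), with the tool on the bar. I'll continue along the arc and hold.

Emit:
arm_command(rows=[{"grip": 0,"linear": [-7,0,7],"rot": [0,0,0]},{"grip": 0,"linear": [-12,0,14],"rot": [0,0,0]},{"grip": 0,"linear": [-16,0,22],"rot": [0,0,0]},{"grip": 0,"linear": [-19,0,30],"rot": [0,0,0]},{"grip": 0,"linear": [-21,0,37],"rot": [0,0,0]},{"grip": 0,"linear": [-22,0,42],"rot": [0,0,0]},{"grip": 0,"linear": [-22,0,42],"rot": [0,0,0]},{"grip": 0,"linear": [-22,0,42],"rot": [0,0,0]},{"grip": 0,"linear": [-22,0,42],"rot": [0,0,0]}])

```text
clock: 4.72
position: [450.0, 156.3, 16.5]
ee_rot: [0.999, 0.048, 0.0, -0.0]
contact_force: [-0.2, -1.1, 1.6]
gripper_width: -0.2
grasp_force: 0.8
```

Run:
```python
from h import *
a=shot('scene')
for q in('stamp',):print([(round(r['score'],2),np.round(r['pixel'])) for r in models.tip_of(a,q)])
cv2.imwrite('pics/tip2.png',cv2.resize(a['frame'][120:290,180:420,::-1],(720,510)))
s=arm.read_state();print(s['position'],s['contact_force'])
```

```text
[(0.69, array([211., 222.])), (0.55, array([154.,  94.]))]
[450.05012618 156.23705635  16.56720307] [-0.32967198 -0.23603918  1.65939059]
```

View pics/tip2.png

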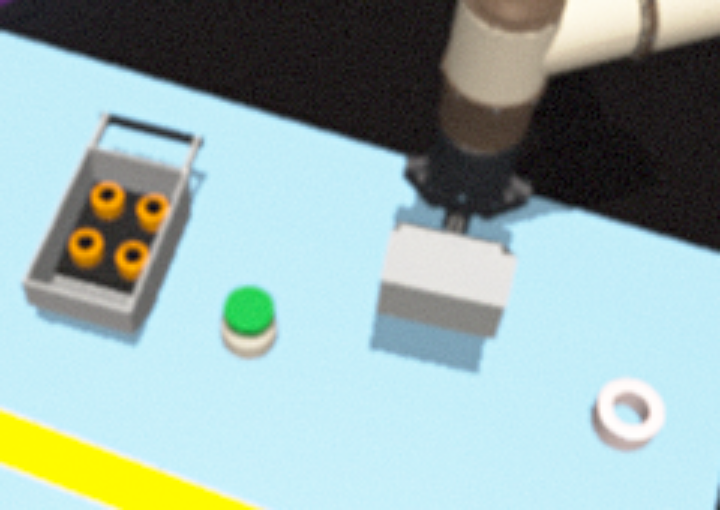

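The left crate is steeply tipped. Its raked underside shows plain grey at about (440,310) in the crop, with no stamp. I'll lower it back along the arc.

Emit:
arm_command(rows=[{"grip": 0,"linear": [1,0,-5],"rot": [0,0,0]},{"grip": 0,"linear": [3,0,-12],"rot": [0,0,0]},{"grip": 0,"linear": [6,0,-20],"rot": [0,0,0]},{"grip": 0,"linear": [10,0,-28],"rot": [0,0,0]},{"grip": 0,"linear": [15,0,-35],"rot": [0,0,0]},{"grip": 0,"linear": [21,0,-42],"rot": [0,0,0]},{"grip": 0,"linear": [28,0,-48],"rot": [0,0,0]},{"grip": 0,"linear": [34,0,-53],"rot": [0,0,0]},{"grip": 0,"linear": [40,0,-58],"rot": [0,0,0]},{"grip": 0,"linear": [46,0,-63],"rot": [0,0,0]}])

```text
clock: 6.08
position: [497.1, 161.3, 80.3]
ee_rot: [0.999, 0.048, 0.001, -0.001]
contact_force: [-0.0, 0.3, 0.4]
gripper_width: 0.2
grasp_force: 0.0
```

Emit:
arm_command(rows=[{"grip": 0,"linear": [0,0,-5],"rot": [0,0,0]},{"grip": 0,"linear": [0,0,-15],"rot": [0,0,0]},{"grip": 0,"linear": [0,0,-40],"rot": [0,0,0]},{"grip": 0,"linear": [0,0,-70],"rot": [0,0,0]}])

```text
clock: 6.58
position: [494.4, 159.7, 149.4]
ee_rot: [0.999, 0.047, -0.002, 0.001]
contact_force: [0.4, -0.2, -0.3]
gripper_width: -0.2
grasp_force: 0.0
```

Emit:
arm_command(rows=[{"grip": 0,"linear": [-8,55,0],"rot": [0,0,0.036]},{"grip": 0,"linear": [-16,110,0],"rot": [0,0,0.036]},{"grip": 0,"linear": [-24,165,0],"rot": [0,0,0.036]},{"grip": 0,"linear": [-32,220,0],"rot": [0,0,0.036]},{"grip": 0,"linear": [-40,275,10],"rot": [0,0,0.036]},{"grip": 0,"linear": [-46.6,320,29],"rot": [0,0,0.036]},{"grip": 0,"linear": [-46.6,320,29],"rot": [0,0,0.036]},{"grip": 0,"linear": [-46.6,320,29],"rot": [0,0,0.036]}])

```text
clock: 7.58
position: [479.2, -162.5, 120.4]
ee_rot: [1.0, 0.029, -0.0, -0.0]
contact_force: [0.2, 0.0, -0.2]
gripper_width: -0.1
grasp_force: 0.0
```

Run:
```python
from h import *
a=shot('scene');b=shot('top')
for n in('crate_a_bar','crate_a_far','crate_a_near'):
  for nm,p in(('s',a),('t',b)):
    print(n,nm,[(round(r['score'],2),atz(p,r['pixel'],{'r':74,'a':0}.get(n[-1],0) if 'far' not in n and 'near' not in n else (35 if 'far' in n else 0)).round()[:2]) for r in models.tip_of(p,n)[:3]])
s=arm.read_state();print(s['position'],s['contact_force'])
```

```text
crate_a_bar s [(0.7, array([ 381., -412.])), (0.66, array([ 489., -170.]))]
crate_a_bar t [(0.73, array([ 384., -401.]))]
crate_a_far s [(0.82, array([ 694., -158.])), (0.62, array([ 262., -577.]))]
crate_a_far t [(0.79, array([ 259., -587.])), (0.29, array([606., 161.]))]
crate_a_near s [(0.77, array([ 527., -161.])), (0.63, array([ 364., -432.])), (0.46, array([ 678., -167.]))]
crate_a_near t [(0.69, array([ 350., -442.]))]
[ 479.77023689 -161.90895841  120.57062136] [ 0.76593352 -0.16955083  0.01432772]
```

Now the same motion on the right bar.

Emit:
arm_command(rows=[{"grip": 0,"linear": [0,0,25],"rot": [0,0,0]},{"grip": 0,"linear": [0,0,38],"rot": [0,0,0]},{"grip": 0,"linear": [-3,0,42],"rot": [0,0,0]},{"grip": 0,"linear": [-7,0,45],"rot": [0,0,0]},{"grip": 0,"linear": [-12,0,48],"rot": [0,0,0]},{"grip": 0,"linear": [-15,0,51],"rot": [0,0,0]},{"grip": 0,"linear": [-21,0,56],"rot": [0,0,0]},{"grip": 0,"linear": [-27,0,62],"rot": [0,0,0]}])

```text
clock: 8.98
position: [452.2, -164.2, 59.4]
ee_rot: [1.0, 0.03, -0.0, 0.0]
contact_force: [-1.7, 1.2, 6.7]
gripper_width: -0.2
grasp_force: 3.1
```

Emit:
arm_command(rows=[{"grip": 0,"linear": [-6,0,7],"rot": [0,0,0]},{"grip": 0,"linear": [-11,0,14],"rot": [0,0,0]},{"grip": 0,"linear": [-15,0,22],"rot": [0,0,0]},{"grip": 0,"linear": [-18,0,30],"rot": [0,0,0]},{"grip": 0,"linear": [-20,0,37],"rot": [0,0,0]},{"grip": 0,"linear": [-21,0,42],"rot": [0,0,0]},{"grip": 0,"linear": [-21,0,42],"rot": [0,0,0]},{"grip": 0,"linear": [-21,0,42],"rot": [0,0,0]},{"grip": 0,"linear": [-21,0,42],"rot": [0,0,0]}])

```text
clock: 10.1
position: [431.2, -165.3, 16.3]
ee_rot: [1.0, 0.029, -0.0, -0.0]
contact_force: [-3.5, -1.4, 1.7]
gripper_width: 0.2
grasp_force: 1.9
```

Run:
```python
from h import *
a=shot('scene')
cv2.imwrite('pics/tip3.png',cv2.resize(a['frame'][120:290,150:390,::-1],(720,510)))
s=arm.read_state();print(s['position'],s['contact_force'])
```

```text
[ 431.28902422 -165.31561699   16.38792629] [-4.37202612 -0.34007981  3.29422155]
```

View pics/tip3.png

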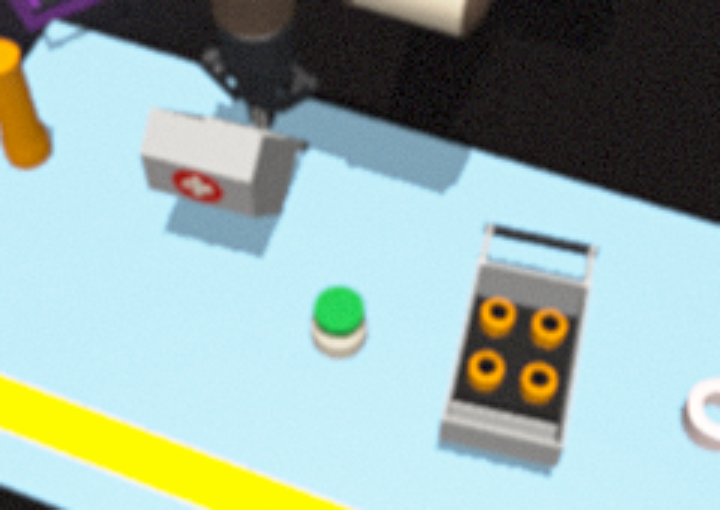

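The right crate carries the red stamp with a white cross, at (197,184) in the crop, so it is crate_a. The left crate is flat again. I'll lower the right one.

Emit:
arm_command(rows=[{"grip": 0,"linear": [1,0,-5],"rot": [0,0,0]},{"grip": 0,"linear": [3,0,-12],"rot": [0,0,0]},{"grip": 0,"linear": [6,0,-20],"rot": [0,0,0]},{"grip": 0,"linear": [10,0,-28],"rot": [0,0,0]},{"grip": 0,"linear": [15,0,-35],"rot": [0,0,0]},{"grip": 0,"linear": [21,0,-42],"rot": [0,0,0]},{"grip": 0,"linear": [28,0,-48],"rot": [0,0,0]},{"grip": 0,"linear": [34,0,-53],"rot": [0,0,0]},{"grip": 0,"linear": [40,0,-58],"rot": [0,0,0]},{"grip": 0,"linear": [46,0,-63],"rot": [0,0,0]}])

```text
clock: 11.4
position: [481.5, -162.4, 81.4]
ee_rot: [1.0, 0.03, 0.004, 0.0]
contact_force: [1.0, -0.3, 0.6]
gripper_width: -0.1
grasp_force: 0.0
```

Emit:
arm_command(rows=[{"grip": 0,"linear": [0,0,-5],"rot": [0,0,0]},{"grip": 0,"linear": [0,0,-15],"rot": [0,0,0]},{"grip": 0,"linear": [-30,0,-40],"rot": [0,0,0]},{"grip": 0,"linear": [-80,0,-50],"rot": [0,0,0]},{"grip": 0,"linear": [-80,0,-50],"rot": [0,0,0]}])

```text
clock: 12.02
position: [394.6, -167.5, 130.1]
ee_rot: [1.0, 0.029, 0.0, -0.0]
contact_force: [0.6, -0.6, -0.8]
gripper_width: 0.1
grasp_force: 0.0
```

Run:
```python
from h import *
a=shot('scene');b=shot('top')
f=[cv2.resize(i['frame'][y:y+100,x:x+100,::-1],(400,400),interpolation=cv2.INTER_CUBIC) for i,x,y in((a,180,140),(b,240,140))]
cv2.imwrite('pics/flat.png',np.hstack(f))
s=arm.read_state();print(s['position'],s['contact_force'])
```

```text
[ 397.95321192 -167.55331404  130.02066318] [-0.04717998  0.20955399 -0.11470667]
```

View pics/flat.png

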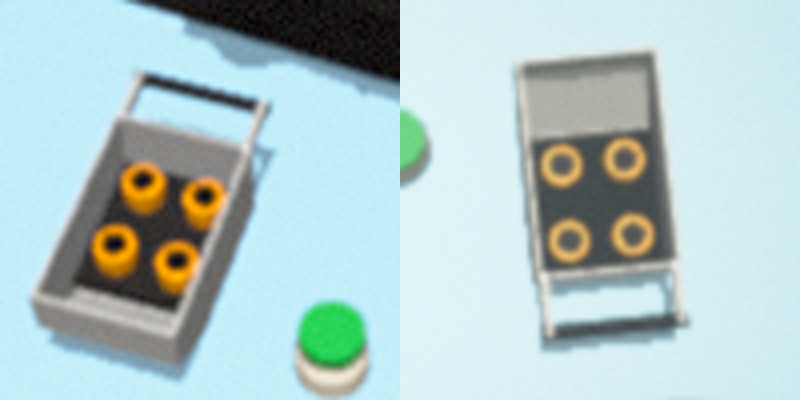

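Right crate is flat with its bar back at top px (277,223)–(310.5,220), so it is unmoved. I'll put the fingers down into the gap between bar and near wall.

Emit:
arm_command(rows=[{"grip": 0.2,"linear": [40,0,0],"rot": [0,0,0]},{"grip": 0.2,"linear": [80,0,0],"rot": [0,0,0]},{"grip": 0.2,"linear": [108,0.5,0],"rot": [0,0,0]},{"grip": 0.2,"linear": [108,0.5,0],"rot": [0,0,0]},{"grip": 0.2,"linear": [108,0.5,15],"rot": [0,0,0]},{"grip": 0.2,"linear": [108,0.5,30],"rot": [0,0,0]},{"grip": 0.2,"linear": [108,0.5,42],"rot": [0,0,0]},{"grip": 0.2,"linear": [108,0.5,54],"rot": [0,0,0]},{"grip": 0.2,"linear": [108,0.5,60],"rot": [0,0,0]}])

```text
clock: 13.25
position: [505.0, -161.5, 68.3]
ee_rot: [1.0, 0.03, -0.001, -0.0]
contact_force: [-0.3, -0.1, -0.1]
gripper_width: 17.1
grasp_force: 0.0
```

Emit:
arm_command(rows=[{"grip": 0.2,"linear": [0,0,13],"rot": [0,0,0]},{"grip": 0.2,"linear": [0,0,26],"rot": [0,0,0]},{"grip": 0.2,"linear": [0,0,40],"rot": [0,0,0]},{"grip": 0.2,"linear": [3,0,40],"rot": [0,0,0]},{"grip": 0.2,"linear": [7,0,40],"rot": [0,0,0]},{"grip": 0.2,"linear": [13,0,40],"rot": [0,0,0]},{"grip": 0.2,"linear": [19,0,40],"rot": [0,0,0]}])

```text
clock: 14.12
position: [524.4, -160.3, 29.4]
ee_rot: [1.0, 0.029, -0.0, -0.0]
contact_force: [-2.4, -0.7, 0.3]
gripper_width: 16.8
grasp_force: 0.0
```

Emit:
arm_command(rows=[{"grip": 0.2,"linear": [8,0,0],"rot": [0,0,0]},{"grip": 0.2,"linear": [16,0,0],"rot": [0,0,0]},{"grip": 0.2,"linear": [24,0,0],"rot": [0,0,0]},{"grip": 0.2,"linear": [32,0,0],"rot": [0,0,0]},{"grip": 0.2,"linear": [40,0,0],"rot": [0,0,0]},{"grip": 0.2,"linear": [48,0,0],"rot": [0,0,0]},{"grip": 0.2,"linear": [56,0,0],"rot": [0,0,0]},{"grip": 0.2,"linear": [64,0,0],"rot": [0,0,0]},{"grip": 0.2,"linear": [72,0,0],"rot": [0,0,0]}])

```text
clock: 15.25
position: [596.9, -156.1, 29.3]
ee_rot: [1.0, 0.03, -0.0, 0.0]
contact_force: [-2.2, 0.0, -0.7]
gripper_width: 17.1
grasp_force: 0.0
```

Run:
```python
from h import *
a=shot('scene');b=shot('top')
f=[cv2.resize(i['frame'][y:y+150,x:x+150,::-1],(400,400),interpolation=cv2.INTER_CUBIC) for i,x,y in((a,150,150),(b,220,90))]
cv2.imwrite('pics/push.png',np.hstack(f))
print([(round(r['score'],2),atz(a,r['pixel'],35).round()[:2]) for r in models.tip_of(a,'crate_a_far')[:3]])
s=arm.read_state();print(s['position'],s['contact_force'])
```

```text
[(0.7, array([ 778., -154.])), (0.56, array([ 265., -585.])), (0.33, array([720., 186.]))]
[ 598.08752294 -156.04604039   29.72743398] [-0.28286254  0.31373697  0.43853999]
```

View pics/push.png

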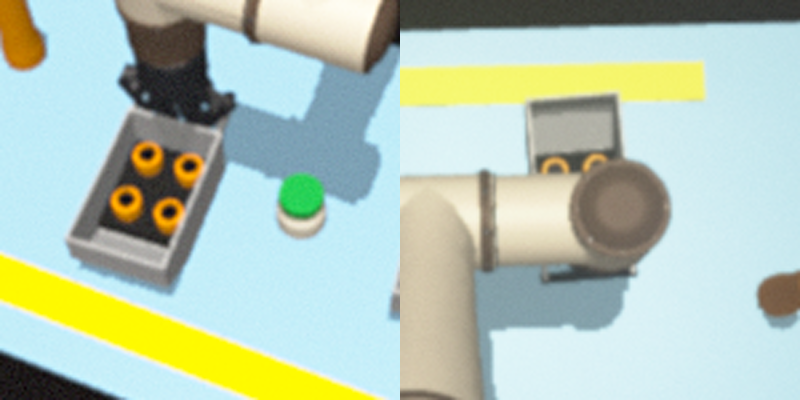

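The crate is moving straight. Its far end is at x ≈ 778 and the tape is at about 822, so I'll push another 42 mm.

Emit:
arm_command(rows=[{"grip": 0.2,"linear": [8,0,0],"rot": [0,0,0]},{"grip": 0.2,"linear": [16,0,0],"rot": [0,0,0]},{"grip": 0.2,"linear": [24,0,0],"rot": [0,0,0]},{"grip": 0.2,"linear": [32,0,0],"rot": [0,0,0]},{"grip": 0.2,"linear": [38,0,0],"rot": [0,0,0]},{"grip": 0.2,"linear": [42,0,0],"rot": [0,0,0]},{"grip": 0.2,"linear": [42,0,0],"rot": [0,0,0]}])

```text
clock: 16.27
position: [639.3, -153.5, 29.2]
ee_rot: [1.0, 0.03, 0.001, 0.0]
contact_force: [-0.4, 0.6, -0.2]
gripper_width: 17.1
grasp_force: 0.0
```

Run:
```python
from h import *
a=shot('scene');b=shot('top')
for p in(a,b):
  print([(round(r['score'],2),atz(p,r['pixel'],35).round()[:2]) for r in models.tip_of(p,'crate_a_far')[:3]])
  m=cv2.inRange(cv2.cvtColor(p['frame'],cv2.COLOR_RGB2HSV),(25,110,120),(35,255,255))
  ys,xs=np.nonzero(m);W=np.array([atz(p,(x,y),0) for x,y in zip(xs,ys)])
  for lo in(-300,-250,-200,-100,0,100,200):
    w=W[(W[:,1]>lo)&(W[:,1]<lo+50)&(W[:,0]>750)]
    if len(w): print(lo,w[:,0].min().round(),w[:,0].max().round(),end=' | ')
  print()
s=arm.read_state();print(s['position'],s['contact_force'])
```

```text
[(0.81, array([ 263., -571.])), (0.61, array([ 825., -144.]))]
-300 794.0 840.0 | -250 794.0 841.0 | -200 814.0 841.0 | -100 793.0 841.0 | 0 794.0 841.0 | 100 794.0 842.0 | 200 795.0 842.0 | 
[(0.7, array([ 262., -583.])), (0.63, array([ 821., -151.]))]
-300 798.0 840.0 | -250 796.0 841.0 | -100 799.0 841.0 | 0 798.0 840.0 | 100 798.0 843.0 | 200 799.0 841.0 | 
[ 639.21546081 -153.52577991   29.5896867 ] [-0.37792089 -0.2246215  -0.31781991]
```

The far end is at about 822 and the tape centre at about 819. I'll back off and lift out.

Emit:
arm_command(rows=[{"grip": 0.2,"linear": [-3,0,0],"rot": [0,0,0]},{"grip": 0.2,"linear": [-6,0,0],"rot": [0,0,0]},{"grip": 0.2,"linear": [-6,0,-15],"rot": [0,0,0]},{"grip": 0.2,"linear": [-6,0,-35],"rot": [0,0,0]},{"grip": 0.2,"linear": [-6,0,-60],"rot": [0,0,0]},{"grip": 0.2,"linear": [-6,0,-100],"rot": [0,0,0]},{"grip": 0.2,"linear": [-60,0,-130],"rot": [0,0,0]},{"grip": 0.2,"linear": [-120,0,-130],"rot": [0,0,0]},{"grip": 0.2,"linear": [-170,0,-130],"rot": [0,0,0]},{"grip": 0.2,"linear": [-170,0,-130],"rot": [0,0,0]}])

```text
clock: 17.73
position: [465.2, -163.8, 160.8]
ee_rot: [1.0, 0.029, 0.0, -0.0]
contact_force: [0.4, -0.0, 0.7]
gripper_width: 17.4
grasp_force: 0.0
```

Run:
```python
from h import *
a=shot('scene');b=shot('top','fin.png')
cv2.imwrite('pics/fin.png',np.hstack([cv2.resize(i['frame'][:,:,::-1],(400,300)) for i in(a,b)]))
for p in(a,b): print([(round(r['score'],2),atz(p,r['pixel'],35).round()[:2]) for r in models.tip_of(p,'crate_a_far')[:3]])
s=arm.read_state();print(s['position'],s['contact_force'])
```

```text
[(0.75, array([ 826., -146.])), (0.72, array([ 795., -139.])), (0.61, array([ 248., -580.]))]
[(0.77, array([ 259., -577.]))]
[ 470.07918858 -163.69057599  160.15607075] [-0.04773908 -0.37040869 -0.0306141 ]
```

View pics/fin.png

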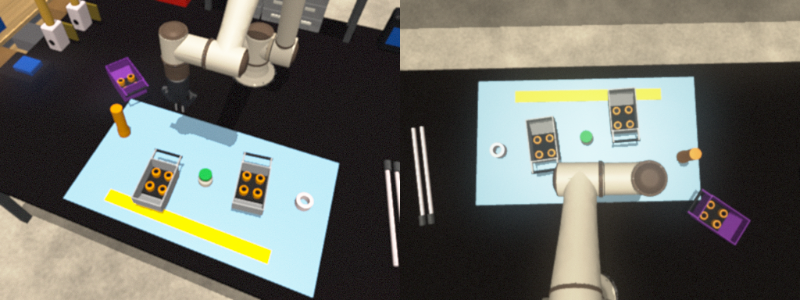

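The stamped crate's far end lies over the tape (top view at about (622,92)). The plain crate and the bystanders are in place, and the arm is clear. I'll hand it in.

```bash
python3 -c "
from bench import job
print(job.job_done())"
```

```text
the job is handed in; nothing more can be done
None
```

I tipped and lowered the left crate, then the right one; the right one had the red stamp, so I pushed it until its far end was over the yellow line (about 3 mm from the tape's centre by camera) and handed the job in, without seeing a verdict.

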